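Make up two tool-change kits for the router table

ROBOT

A 6-joint arm with a two-finger parallel gripper is mounted at the origin on a cart in front of the work surface, level with it; the furniture and walls round the work are solid. World frame = base frame: x ahead of the robot, y to its left, z up, the work surface at z = 0. Lengths are in m, angles in degrees, forces in N, time in s.
With the tool pointing down it reaches from about 0.3 to 0.75 m from the base axis. Payload 8.5 kg.
Tool frame: the origin (TCP) lies midway between the tips of the shut fingers; the grasp point (between the pads) lies 19 mm behind it; z points along the fingers, y is the line along which they close (so a half turn about z gives the same grasp; the last joint's range is limited). The gripper opens to 85 mm and grips with 20 to 120 N. Pads are 22 mm wide; open, the fingers measure 114 mm over their backs; the gripper's body (76 mm by 85 mm) begins 54 mm behind the grasp point. The pads swing forward as they close: fully open they stand 13 mm farther back than shut.
Start: joints at [59.857, 21.807, 74.336, -0, 83.858, -12.336], TCP at [0.168, 0.524, 0.231] pointing down, gripper open.
Joint ranges: [-178.18, 178.18], [-50.72, 133.34], [12.68, 142.11], [-81.47, 261.47], [9.98, 163.14], [-165.26, 165.26]. Speed limits (degrees/s): [136.94, 136.94, 180, 180, 180, 180].

INTERFACE

Orientations are given as a 3x3 rotation matrix whose columns are the frame's x, y, z axes.
In Python, from rig import env, get_image, close_job gives the robot as it stands.
- The arm moves only by the tool step_arm, never from a script. Its argument "targets" is a list of rows, each a list of 2 entries, a list of its own where there are three numbers: the shift along the tool's x, y, z as a fraction of full scale, then the turn, a rotation vector about the tool's x, y, z as a fraction of full scale. In form: [[[x, y, z], [wx, wy, wz]], ...]. A call has 1 to 10 rows; each row is the pose to reach, as a shift and turn from the pose commanded when the call began, along the tool's axes at that moment; what a row does not reach only later rows make up. Full scale, the value 1, is 0.3 m for a shift and 45 degrees for a turn. A row lasts 1/12 s, in which the tool goes at most 41.7 mm and 7.16 degrees, less where a joint would pass 70% of its speed; a pose out of reach is approached as far as the arm can. A call with a number of a shift or a turn outside -1 to 1 is refused whole. A call with a gripper value outside its range is refused whole. "jaw" is the finger opening in mm, from 0 to 85.4, set as the call begins (left out, the last holds). The fingers move at their own pace and stop on an object; "grip_force" is the grip in N (left out, the last holds). Time passes only in rows, so rows that repeat a pose let the fingers close. It gives the time, the measured TCP pose, the force, the opening and the grip force at its end, in the units of the state.
- env.observe(): the state, without advancing time (a new reading comes with each control period).
- get_image(name): name is "scene" or "top"; returns a dict with "img" (400x640x3 uint8, red, green, blue), "z_map" (400x640 float32, m along the optical axis (not along the pixel's ray), 0 where there is no reading), "intrinsics" (3x3 intrinsics, pixels), "D" ([k1, k2, p1, p2, k3] as OpenCV has them; the pictures are not rectified), "rvec" (rotation vector, rad) and "tvec" (3), from world to camera coordinates, as OpenCV has them. Camera axes: x right, y down, z forward; pixel columns grow to the right and rows downward; lengths in m; the calibration is good to about 2 mm. A picture is of the moment at which its call begins.
- close_job(): hands the job in; it is judged then, once.
The state is a dict: "time_s": time; "q": joint angles; "qvel": joint speeds; "joint_efforts": joint torques, N m; "position": TCP position; "tool_rot": TCP orientation; "ft_force": force on the tool from outside, world axes, zero at the start; "wrist_torque": the same for the moment, N m; "grip_width": finger opening in m; "gripper_force": force on a finger pad.
Only numpy, scipy, OpenCV 4.12 (cv2) and the standard library are available. Lean on these libraries where they do the work, as an engineer would, in place of code of your own. Each camera call takes 0.05 s, during which the arm holds its last target. There are 200 camera calls.

TASK

Make up the two tool-change kits in their wooden trays: into the tray with two round wells put the clamping nut (larger well, open side up as it lies), the large collet dropped wide end down inside that nut, and the surfacing cutter standing on its head in the smaller well; into the tray with one round well and a long trough put the small collet, standing in the well, and the straight cutter, lying along the trough. Everything must end right down on the floor of its well or trough (the large collet on the nut's inner ledge), upright except for the straight cutter, and let go. Do not tip or shift the open tub of screws that stands among the stock.

Things in the scene. Friction and masses are not known exactly. Their poses are not given: they have to be found in the camera images.
- surfacing_tray: Fixed flat wooden tray 180 (x) x 100 (y) x 16 mm with two round wells with dark floors. Origin: centre of its underside, z up, x along its length, roughly away from the robot (yaw within 0.35 rad). Top 16 mm, well floors 10 mm above the origin. Nut well: 66 mm diameter, centred at x = -45 mm, y = 0. Cutter well: 52 mm diameter, at x = +48 mm, y = 0.
- trimming_tray: Fixed flat wooden tray 180 (x) x 100 (y) x 16 mm with one round well and one long trough with dark floors. Origin: centre of its underside, z up, x along its length, roughly away from the robot (yaw within 0.35 rad). Top 16 mm, floors 10 mm above the origin. Collet well: 34 mm diameter, at x = -58 mm, y = 0. Trough: 92 mm along x, 30 mm along y, centred at x = +30 mm, y = 0.
- spindle_clamp_nut: Steel clamping nut lying open side up: a ring 50 mm in outer diameter, 24 mm high, slots round the outside; bore 41 mm, with a ledge in it 6 mm above the underside (hole in the ledge 20 mm). Origin: centre of its underside, z up. Loose, about 160 g. Grip it across the outside.
- large_collet: Larger spring collet, steel with black slits, standing wide end down: 33 mm in diameter below (bottom 6 mm bevelled to a 26 mm foot), tapering to 28 mm at the top, 40 mm tall, 16 mm bore. Origin: centre of its underside, z up. About 120 g. Grip its upper half. Seated, its underside is 6 mm above the nut's underside and its upper 22 mm stand out of the nut.
- surfacing_cutter: Surfacing cutter standing on its cutting face, shank up: flat dark head 36 mm in diameter, 14 mm high, with three inserts, then a conical neck, then from 21 mm up a plain shank 16 mm in diameter; 62 mm tall in all. Origin: centre of its underside, z up the shank. About 200 g. Grip the shank.
- small_collet: Smaller spring collet, light grey, standing narrow end down: 22 mm in diameter at its collar near the top, narrower towards the foot, 37 mm tall. Origin: centre of its underside (the narrow end), z up. About 60 g. Grip it round the collar.
- straight_cutter: Straight router cutter lying on its side, a rod 72 mm long and 13 mm thick, half shank and half darker cutting part with a narrow band between; it does not roll. Origin on its underside at mid-length, y along its length, z up. About 70 g. Grip it across its thickness. Either end may lead in the trough.
- screw_tub: Open plastic tub of screws, round, 71 mm in diameter at the rim and 55 mm tall, loose, standing among the stock. Origin at the centre of its underside. Not to be moved.

How it is judged (in metres and radians):
At the end, for the whole second after the job is handed in: Nut, surfacing cutter, small collet and straight cutter each within 12 mm of the centre of its well (trough: 14 mm along, 0.35 rad) and on its floor (3 mm); large collet within 7 mm of the nut's axis, on its ledge (3 mm); upright to 0.1 rad, at rest; tub upright, moved under 15 mm (x of spindle_clamp_nut in the frame of surfacing_tray between -0.057 and -0.033 m and y of spindle_clamp_nut in the frame of surfacing_tray between -0.012 and 0.012 m and z of spindle_clamp_nut in the frame of surfacing_tray between 0.007 and 0.013 m and angle between each of spindle_clamp_nut, large_collet, surfacing_cutter, small_collet's own z axis and vertical below 0.1 rad and horizontal distance between large_collet and spindle_clamp_nut below 0.007 m and z of large_collet in the frame of spindle_clamp_nut between 0.003 and 0.009 m and x of surfacing_cutter in the frame of surfacing_tray between 0.036 and 0.06 m and y of surfacing_cutter in the frame of surfacing_tray between -0.012 and 0.012 m and z of surfacing_cutter in the frame of surfacing_tray between 0.007 and 0.013 m and x of small_collet in the frame of trimming_tray between -0.07 and -0.046 m and y of small_collet in the frame of trimming_tray between -0.012 and 0.012 m and z of small_collet in the frame of trimming_tray between 0.007 and 0.013 m and x of straight_cutter in the frame of trimming_tray between 0.016 and 0.044 m and y of straight_cutter in the frame of trimming_tray between -0.012 and 0.012 m and z of straight_cutter in the frame of trimming_tray between 0.007 and 0.013 m and angle between the y axis of straight_cutter and the x axis of trimming_tray, either way round below 0.35 rad and linear speed of each of spindle_clamp_nut, large_collet, surfacing_cutter, small_collet, straight_cutter below 0.02 m/s and distance of screw_tub from where it was at the start of the episode below 0.015 m and angle between screw_tub's own z axis and vertical below 0.15 rad); the robot touches nothing.
It fails at once if the tub of screws is tipped (angle between screw_tub's own z axis and vertical above 0.3 rad).
It fails at once if the tub of screws is shifted by more than 30 mm (distance of screw_tub from where it was at the start of the episode above 0.03 m).
It also fails if it takes over 144 s, if anything falls off the work surface, if the arm or the gripper's body presses on something with over 40 N, if the wrist force passes 120 N, or if a joint passes its speed limit or range.

## Working session

There is one attempt and no reset: what is moved stays moved. The work goes in short steps, Python scripts to look and compute and a tool call to move; the robot and the scene stay as the last step left them, time stands still between calls to the robot, and variables do not carry over. Pictures are saved under pics/ and viewed, at most 14 in all, crops included, and the job is handed in when it is done.

Besides the shell and the picture viewer there is one more tool, called after "Request:" by a JSON object that holds its "method" and its "body", one argument or row to a line. step_arm: Moves the arm, as the interface text tells. Its arguments: {"type":"object","properties":{"targets":{"type":"array","items":{"type":"array"}},"jaw":{"type":"number"},"grip_force":{"type":"number"}},"required":["targets"]}

```bash
ls; mkdir -p pics
cat > h.py <<'E'
import numpy as np, cv2
from rig import env, get_image, close_job
def cloud(d):
    z=d["z_map"]; h,w=z.shape
    u,v=np.meshgrid(np.arange(w),np.arange(h))
    p=cv2.undistortPoints(np.stack([u,v],-1).reshape(-1,1,2).astype(np.float64),d["intrinsics"],np.array(d["D"],float)).reshape(h,w,2)
    c=np.dstack([p*z[...,None],z])
    R=cv2.Rodrigues(np.array(d["rvec"],float))[0]; t=np.array(d["tvec"],float).ravel()
    P=(c-t)@R
    P[z==0]=np.nan
    return P
def save(n,im): cv2.imwrite(f"pics/{n}.png",im[...,::-1])
E
python3 - <<'E'
from h import *
s=env.observe();print(s)
for n in("scene","top"):
    d=get_image(n);save(n+"0",d["img"]);np.savez(n+"0.npz",**d)
    R=cv2.Rodrigues(np.array(d["rvec"],float))[0];print(n,-R.T@np.array(d["tvec"]).ravel(),R[2],(d["z_map"]==0).mean())
E
```

```text
pics
{'time_s': 0.0, 'q': array([ 5.98570237e+01,  2.18414610e+01,  7.43866564e+01,  4.63143179e-04,
        8.38564332e+01, -1.23360471e+01]), 'qvel': array([ 0.07186109, -0.05058764,  0.04817152, -0.05970656,  0.0161813 ,
        0.00773662]), 'joint_efforts': array([-1.87884179e-04, -4.48466313e+01, -2.31279874e+01, -2.22984054e-04,
        4.76421046e-03,  6.09929174e-06]), 'position': array([0.16804572, 0.52338709, 0.23069616]), 'tool_rot': array([[-9.52092028e-01,  3.05810742e-01, -7.47980461e-04],
       [ 3.05811486e-01,  9.52091233e-01, -1.27210144e-03],
       [ 3.23123354e-04, -1.43989866e-03, -9.99998911e-01]]), 'ft_force': array([-0.28841565, -0.80704607,  0.08190446]), 'wrist_torque': array([-1.35128307e-02, -1.71944906e-05,  2.41094808e-02]), 'gripper_force': 0.0, 'grip_width': 0.08582213180710441}
scene [ 0.21134524 -0.69831178  0.89693187] [ 0.27777534  0.58268376 -0.76375421] 0.00394140625
top [ 0.4392156  -0.03825673  1.1804154 ] [ 0.09157851 -0.00124035 -0.99579709] 0.0040625
```

View pics/top0.png

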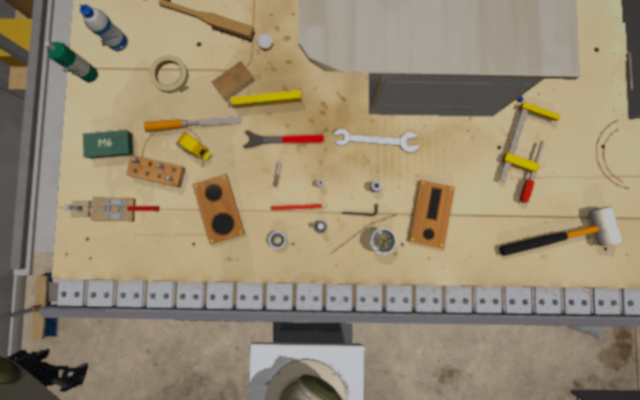

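View pics/scene0.png

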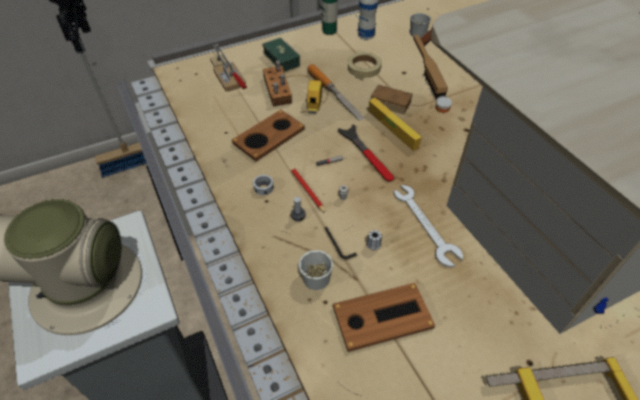

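The top view shows the two-well tray at about (218,209), the trough tray at (431,214), nut (277,240), surfacing cutter (320,227), small collet (319,183), large collet (375,186), straight cutter (278,173) and tub (382,240). The scene view shows the same items: nut (263,185), surfacing cutter (298,210), small collet (343,192), large collet (374,240), straight cutter (329,160) and tub (315,270). Next I measure them.

```bash
cat > m.py <<'E'
from h import *
T=dict(np.load("top0.npz"));S=dict(np.load("scene0.npz"))
PT,PS=cloud(T),cloud(S)
print("f",T["intrinsics"][0,0])
seed=dict(nut=(277,240),scut=(320,227),small=(319,183),large=(375,186),straight=(278,173),tub=(382,240))
tz=np.nanmedian(PT[150:250,240:420,2]);sz=np.nanmedian(PS[150:260,240:420,2]);print("table z",tz,sz)
for n,(u,v) in seed.items():
    p0=PT[v,u,:2]
    for nm,P,z0 in(("T",PT,tz),("S",PS,sz)):
        m=(np.hypot(P[...,0]-p0[0],P[...,1]-p0[1])<0.045)&(P[...,2]>z0+0.005)
        k,l,st,_=cv2.connectedComponentsWithStats(m.astype(np.uint8))
        if k<2: print(n,nm,"none");continue
        i=1+np.argmax(st[1:,4]);q=P[l==i]
        top=q[q[:,2]>np.percentile(q[:,2],95)-0.006]
        (c,r)=cv2.minEnclosingCircle(top[:,:2].astype(np.float32))
        print(n,nm,len(q),"zmax",np.percentile(q[:,2],[50,95,100]).round(4)-z0,"mid",((q.max(0)+q.min(0))/2).round(4)[:2],"topc",np.array(c).round(4),round(r,4),"size",(q.max(0)-q.min(0)).round(3))
        if n=="straight":
            print(cv2.minAreaRect(q[:,:2].astype(np.float32)*1000))
for n,box in(("surf",(185,170,255,250)),("trim",(400,172,462,256))):
    a,b,c,d=box
    hsv=cv2.cvtColor(T["img"],cv2.COLOR_RGB2HSV)[b:d,a:c]
    P=PT[b:d,a:c];m=(P[...,2]>tz+0.011)&(P[...,2]<tz+0.03)
    k,l,st,_=cv2.connectedComponentsWithStats(m.astype(np.uint8));i=1+np.argmax(st[1:,4])
    r=cv2.minAreaRect(P[l==i][:,:2].astype(np.float32)*1000);print(n,"depth rect",r,"z",np.median(P[l==i][:,2])-tz)
    dk=(hsv[...,2]<60);k,l,st,ce=cv2.connectedComponentsWithStats(dk.astype(np.uint8))
    for i in range(1,k):
        if st[i,4]>25:
            q=P[l==i];print(" dark",st[i,4],np.nanmean(q,0).round(4),((np.nanmax(q,0)+np.nanmin(q,0))/2).round(4),(np.nanmax(q,0)-np.nanmin(q,0)).round(3))
E
python3 m.py
```

```text
f 412.11769688299637
table z 0.00131714975230334 0.001061080851505962
nut T 155 zmax [0.01918285 0.02598285 0.02888285] mid [0.441  0.0867] topc [0.4419 0.0868] 0.0248 size [0.048 0.049 0.024]
nut S 285 zmax [0.01573892 0.02503892 0.02783892] mid [0.4377 0.0872] topc [0.4386 0.0888] 0.0256 size [0.05  0.051 0.023]
scut T 127 zmax [0.01498285 0.06248285 0.06588285] mid [ 0.4809 -0.0348] topc [ 0.4811 -0.0337] 0.0076 size [0.034 0.034 0.059]
scut S 230 zmax [0.01703892 0.06163892 0.06363892] mid [ 0.4772 -0.0326] topc [ 0.4776 -0.0311] 0.0083 size [0.036 0.035 0.058]
small T 42 zmax [0.03458285 0.03888285 0.04058285] mid [ 0.6024 -0.0314] topc [ 0.6021 -0.0314] 0.01 size [0.019 0.02  0.034]
small S 104 zmax [0.02963892 0.03733892 0.03913892] mid [ 0.5993 -0.0299] topc [ 0.5993 -0.0296] 0.0106 size [0.021 0.021 0.034]
large T 115 zmax [0.03838285 0.04258285 0.04358285] mid [ 0.5965 -0.1901] topc [ 0.5976 -0.1876] 0.0142 size [0.029 0.036 0.038]
large S 243 zmax [0.03333892 0.04133892 0.04333892] mid [ 0.5949 -0.1871] topc [ 0.5962 -0.1853] 0.0158 size [0.031 0.03  0.038]
straight T 105 
[... 588 characters left out ...]
63892 0.05483892 0.05773892] mid [ 0.44   -0.2031] topc [ 0.4409 -0.203 ] 0.0365 size [0.07  0.071 0.053]
surf depth rect ((527.29833984375, 257.8966369628906), (180.59039306640625, 101.87313842773438), 18.700611114501953) z 0.015289995776702892
 dark 162 [0.5705 0.2745 0.0112] [0.5713 0.2749 0.0104] [0.038 0.041 0.012]
 dark 319 [0.4836 0.2446 0.0114] [0.4835 0.2448 0.0115] [0.054 0.055 0.012]
trim depth rect ((523.0774536132812, -348.1148376464844), (98.40764617919922, 180.7294464111328), 79.12153625488281) z 0.015790651711668748
 dark 217 [ 0.5508 -0.3551  0.0117] [ 0.5521 -0.3548  0.0114] [0.081 0.032 0.012]
 dark 60 [ 0.4646 -0.3385  0.0117] [ 0.4635 -0.3385  0.0123] [0.023 0.023 0.011]
```

Run:
```python
from h import *
T=dict(np.load("top0.npz"));S=dict(np.load("scene0.npz"))
im=cv2.resize(T["img"][150:265,185:460],None,fx=2.9,fy=2.9,interpolation=cv2.INTER_CUBIC);save("topc",im)
im=cv2.resize(S["img"][100:350,225:445],None,fx=2.4,fy=2.4,interpolation=cv2.INTER_CUBIC);save("scc",im)
```

```text
(no output)
```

View pics/topc.png

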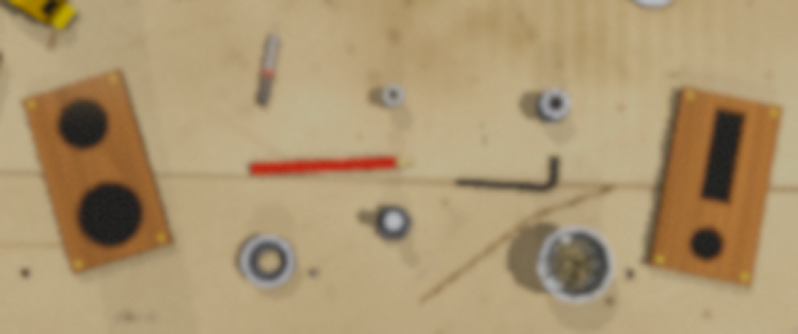

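The enlarged top view confirms the layout: nut, surfacing cutter and tub along the lower row, straight cutter, small collet and large collet above them, and both trays empty. The two cameras differ by about 3–4 mm, so I'll measure the trays in the scene view too and average.

Run:
```python
from h import *
S=dict(np.load("scene0.npz"));T=dict(np.load("top0.npz"))
for nm,D in(("T",T),("S",S)):
  P=cloud(D)
  hsv=cv2.cvtColor(D["img"],cv2.COLOR_RGB2HSV)
  for n,c0 in(("surf",(.526,.259)),("trim",(.522,-.347))):
    near=(np.hypot(P[...,0]-c0[0],P[...,1]-c0[1])<.115)
    z0=np.nanmedian(P[near&(P[...,2]<.008)][:,2]) if 1 else 0
    m=near&(P[...,2]>z0+.010)&(P[...,2]<.03)
    k,l,st,_=cv2.connectedComponentsWithStats(m.astype(np.uint8));i=1+np.argmax(st[1:,4])
    (c,s,a)=cv2.minAreaRect(P[l==i][:,:2].astype(np.float32)*1000)
    print(nm,n,np.round(c,1),np.round(s,1),round(a,2),"tabz",z0.round(4),"top",np.median(P[l==i][:,2]).round(4))
# bits: cabinet lowest / obstacles heights over zone
P=cloud(T);h=P[...,2]
m=(h>.07)&(P[...,0]<.85)&(P[...,0]>.2)&(abs(P[...,1])<.5)
if m.any(): print("tall in zone",m.sum(),P[m].min(0),P[m].max(0))
P=cloud(T);print("cab",P[60,450],P[95,440],P[30,400])
```

```text
T surf [527.3 257.9] [180.6 101.9] 18.7 tabz 0.0009 top 0.0162
T trim [ 523.  -348.4] [ 99.  180.7] 79.12 tabz 0.0013 top 0.017
S surf [523.1 260.1] [183.6 105.4] 18.18 tabz 0.0009 top 0.016
S trim [ 520.7 -347.5] [103.5 182.8] 79.59 tabz 0.0004 top 0.0164
tall in zone 14989 [ 0.2000184  -0.49999586  0.07001132] [0.84998262 0.49993162 0.51627539]
cab [ 0.80081711 -0.286383    0.39429187] [ 0.81088352 -0.3301798   0.17130087] [ 0.86122246 -0.18708119  0.39428877]
```

```bash
cat > g.py <<'E'
import sys
from h import *
from scipy.spatial.transform import Rotation as Ro
# usage: g.py x y z yyaw [x y z yyaw ...] -> shifts (fractions) from present pose
s=env.observe();R=np.array(s["tool_rot"]);p=np.array(s["position"])
print("now",p.round(4),"yyaw",np.degrees(np.arctan2(R[1,1],R[0,1])).round(2),"t",s["time_s"],"w",s["grip_width"])
a=np.array(sys.argv[1:],float).reshape(-1,4)
for r in a:
    c,n=np.cos(np.radians(r[3])),np.sin(np.radians(r[3]))
    D=np.array([[-n,c,0],[c,n,0],[0,0,-1.]])
    print((R.T@(r[:3]-p)/.3).round(4),(Ro.from_matrix(R.T@D).as_rotvec(degrees=True)/45).round(4))
E
python3 g.py .304 .3 .2 72.2 .44 .0878 .15 72.2
```

```text
now [0.1681 0.5234 0.2308] yyaw 72.19 t 0.1 w 0.08535248780519353
[-0.6591 -0.5704  0.1032] [-0.0016 -0.0003 -0.0001]
[-1.3071 -1.105   0.2704] [-0.0016 -0.0003 -0.0001]
```

Request:
{"method": "step_arm", "body": {
  "targets": [
    [[-0.659,-0.57,0.1],[0,0,0]],
    [[-0.659,-0.57,0.1],[0,0,0]],
    [[-0.659,-0.57,0.1],[0,0,0]],
    [[-0.659,-0.57,0.1],[0,0,0]],
    [[-0.659,-0.57,0.1],[0,0,0]],
    [[-0.659,-0.57,0.1],[0,0,0]],
    [[-0.659,-0.57,0.1],[0,0,0]],
    [[-0.659,-0.57,0.1],[0,0,0]],
    [[-0.659,-0.57,0.1],[0,0,0]]
  ],
  "jaw": 85
}}

```text
time_s: 0.85
position: [0.3043, 0.3, 0.2012]
tool_rot: [[-0.951, 0.308, -0.001], [0.308, 0.951, 0.0], [0.001, -0.0, -1.0]]
ft_force: [-0.0, 0.7, 0.4]
grip_width: 0.0849
gripper_force: 0.0
```

Request:
{"method": "step_arm", "body": {
  "targets": [
    [[-0.648,-0.535,0.1],[0,0,0]],
    [[-0.648,-0.535,0.167],[0,0,0]],
    [[-0.648,-0.535,0.167],[0,0,0]],
    [[-0.648,-0.535,0.167],[0,0,0]],
    [[-0.648,-0.535,0.167],[0,0,0]],
    [[-0.648,-0.535,0.167],[0,0,0]],
    [[-0.648,-0.535,0.167],[0,0,0]],
    [[-0.648,-0.535,0.167],[0,0,0]],
    [[-0.648,-0.535,0.167],[0,0,0]]
  ]
}}

```text
time_s: 1.6
position: [0.4397, 0.0892, 0.1511]
tool_rot: [[-0.952, 0.305, -0.001], [0.305, 0.952, 0.0], [0.001, 0.0, -1.0]]
ft_force: [-0.9, -0.3, 1.0]
grip_width: 0.0851
gripper_force: 0.0
```

```bash
python3 g.py .44 .0878 .05 72.2 .44 .0878 .01 72.2
python3 - <<'E'
from h import *
s=env.observe();p=s["position"];R=np.array(s["tool_rot"]);print(R.round(4).tolist())
ims=[]
for n in("top","scene"):
    d=get_image(n);ims.append(d)
    P=cloud(d); q=(P-p)@R
    # fingertips: tool-frame z in (-.03,.0)
    m=(np.abs(q[...,0])<.03)&(np.abs(q[...,1])<.075)&(q[...,2]>-.045)&(q[...,2]<.0)
    v=q[m];print(n,m.sum())
    if m.sum()>5:
        for sg in(1,-1):
            w=v[v[:,1]*sg>0]
            if len(w):print(sg,len(w),w.min(0).round(4),w.max(0).round(4))
    uv=cv2.projectPoints(p[None],d["rvec"],d["tvec"],d["intrinsics"],np.array(d["D"],float))[0].ravel();print(uv)
    u,v=uv.astype(int);c=d["img"][v-50:v+50,u-60:u+60];ims[-1]=cv2.resize(c,None,fx=3.3,fy=3.3,interpolation=2)
save("hover",np.hstack(ims))
E
```

```text
now [0.4397 0.0892 0.1511] yyaw 72.23 t 1.6 w 0.08510412705330866
[-0.0026 -0.0044  0.3371] [ 0.0002 -0.0012  0.0006]
[-0.0027 -0.0044  0.4705] [ 0.0002 -0.0012  0.0006]
[[-0.9523, 0.3053, -0.0008], [0.3053, 0.9523, 0.0005], [0.0009, 0.0002, -1.0]]
top 0
[270.70153058 239.76208778]
scene 88
1 2 [-0.0077  0.0444 -0.0301] [ 0.0009  0.0447 -0.0137]
-1 86 [-0.0079 -0.0578 -0.0449] [ 0.014  -0.0455 -0.0133]
[257.37407751 143.40952725]
```

View pics/hover.png

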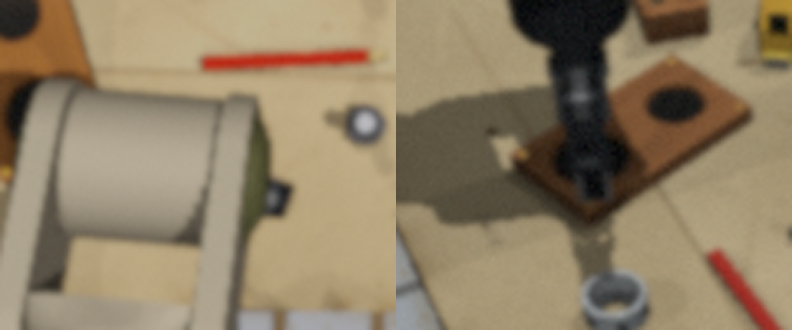

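The fingers are centred above the nut. The scene camera reads about 3 mm short in x, so I take x close to the top view's values. I'm descending now.

Request:
{"method": "step_arm", "body": {
  "targets": [
    [[-0.007,-0.003,0.13],[0,0,0]],
    [[-0.007,-0.003,0.25],[0,0,0]],
    [[-0.007,-0.003,0.35],[0,0,0]],
    [[-0.007,-0.003,0.41],[0,0,0]],
    [[-0.007,-0.003,0.45],[0,0,0]],
    [[-0.007,-0.003,0.47],[0,0,0]],
    [[-0.007,-0.003,0.47],[0,0,0]]
  ],
  "jaw": 72
}}

```text
time_s: 2.28
position: [0.4411, 0.0878, 0.0098]
tool_rot: [[-0.953, 0.304, -0.001], [0.304, 0.953, 0.0], [0.001, -0.0, -1.0]]
ft_force: [-0.6, 0.9, -0.1]
grip_width: 0.0719
gripper_force: 0.0
```

Request:
{"method": "step_arm", "body": {
  "targets": [
    [[0,0,0],[0,0,0]],
    [[0,0,0],[0,0,0]],
    [[0,0,0],[0,0,0]],
    [[0,0,0],[0,0,0]],
    [[0,0,0],[0,0,0]],
    [[0,0,0],[0,0,0]],
    [[0,0,0],[0,0,0]],
    [[0,0,0],[0,0,0]]
  ],
  "jaw": 40,
  "grip_force": 50
}}

```text
time_s: 2.95
position: [0.4423, 0.087, 0.0117]
tool_rot: [[-0.952, 0.306, 0.003], [0.306, 0.952, 0.0], [-0.002, 0.001, -1.0]]
ft_force: [-1.3, 2.9, 8.7]
grip_width: 0.0462
gripper_force: 49.9
```

```bash
python3 g.py .44 .0878 .12 72.2 .484 .2448 .12 72.2 .484 .2448 .03 72.2
```

```text
now [0.4423 0.087  0.0117] yyaw 72.2 t 2.95 w 0.046205343013224084
[ 0.0073  0.0005 -0.3609] [0.0013 0.003  0.0001]
[ 0.0276  0.5436 -0.3604] [0.0013 0.003  0.0001]
[ 0.0283  0.5433 -0.0604] [0.0013 0.003  0.0001]
```

Request:
{"method": "step_arm", "body": {
  "targets": [
    [[0,0,-0.1],[0,0,0]],
    [[0,0,-0.22],[0,0,0]],
    [[0,0,-0.34],[0,0,0]],
    [[0,0,-0.36],[0,0,0]],
    [[0,0,-0.36],[0,0,0]]
  ]
}}

```text
time_s: 3.37
position: [0.4429, 0.0867, 0.1209]
tool_rot: [[-0.952, 0.306, 0.006], [0.306, 0.952, -0.0], [-0.006, 0.002, -1.0]]
ft_force: [-0.0, -0.2, -1.8]
grip_width: 0.0465
gripper_force: 52.7
```

```bash
python3 g.py .484 .2448 .12 72.2 .484 .2448 .022 72.2
python3 - <<'E'
from h import *
s=env.observe();p=s["position"];R=np.array(s["tool_rot"])
d=get_image("scene");P=cloud(d);q=(P-p)@R
m=(np.abs(q[...,0])<.04)&(np.abs(q[...,1])<.045)&(q[...,2]>-.03)&(q[...,2]<.04)
v=q[m];print(m.sum(),np.percentile(v,[2,98],axis=0).round(4),v.min(0),v.max(0))
u,v=cv2.projectPoints(p[None],d["rvec"],d["tvec"],d["intrinsics"],np.array(d["D"],float))[0].ravel().astype(int)
save("lift1",cv2.resize(d["img"][v-45:v+45,u-60:u+60],None,fx=4,fy=4,interpolation=2))
E
```

```text
now [0.4429 0.0867 0.1209] yyaw 72.21 t 3.3667 w 0.04647694513961454
[0.0305 0.5437 0.0035] [0.0019 0.0079 0.0002]
[0.0326 0.5432 0.3301] [0.0019 0.0079 0.0002]
254 [[-0.0189 -0.037  -0.0278]
 [ 0.0274  0.0163  0.0097]] [-0.01996516 -0.03909556 -0.0293924 ] [0.02893604 0.02015415 0.01173274]
```

View pics/lift1.png

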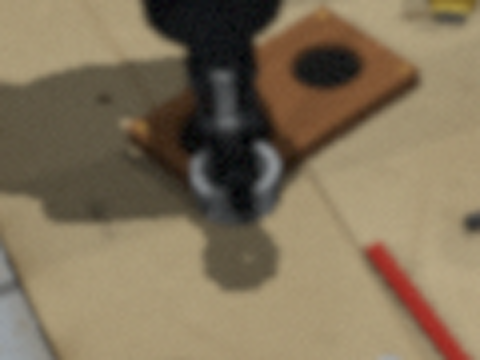

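The nut is held level in the fingers, its rim centred on the pads at about (237,170) in the crop, so I'm carrying it to the larger well.

Request:
{"method": "step_arm", "body": {
  "targets": [
    [[0.01,0.13,0],[0,0,0]],
    [[0.02,0.26,0],[0,0,0]],
    [[0.03,0.39,0],[0,0,0]],
    [[0.03,0.5,0],[0,0,0]],
    [[0.03,0.543,0.1],[0,0,0]],
    [[0.03,0.543,0.2],[0,0,0]],
    [[0.03,0.543,0.26],[0,0,0]],
    [[0.03,0.543,0.29],[0,0,0]],
    [[0.03,0.543,0.3],[0,0,0]],
    [[0.03,0.543,0.3],[0,0,0]]
  ]
}}

```text
time_s: 4.25
position: [0.4828, 0.2442, 0.0274]
tool_rot: [[-0.952, 0.306, -0.002], [0.306, 0.952, -0.0], [0.002, -0.001, -1.0]]
ft_force: [-1.0, 0.0, 0.1]
grip_width: 0.0462
gripper_force: 52.7
```

Request:
{"method": "step_arm", "body": {
  "targets": [
    [[0,0,0.01],[0,0,0]],
    [[0,0,0.02],[0,0,0]],
    [[0,0,0.025],[0,0,0]],
    [[0,0,0.03],[0,0,0]],
    [[0,0,0.03],[0,0,0]]
  ]
}}

```text
time_s: 4.67
position: [0.4836, 0.2444, 0.0217]
tool_rot: [[-0.952, 0.306, 0.003], [0.306, 0.952, 0.0], [-0.002, 0.001, -1.0]]
ft_force: [-5.2, -2.1, 19.1]
grip_width: 0.0463
gripper_force: 54.8
```

Request:
{"method": "step_arm", "body": {
  "targets": [
    [[0,0,-0.008],[0,0,0]],
    [[0,0,-0.008],[0,0,0]],
    [[0,0,-0.008],[0,0,0]],
    [[0,0,-0.008],[0,0,0]],
    [[0,0,-0.008],[0,0,0]],
    [[0,0,-0.008],[0,0,0]],
    [[0,0,-0.1],[0,0,0]],
    [[0,0,-0.22],[0,0,0]],
    [[0,0,-0.35],[0,0,0]],
    [[0,0,-0.4],[0,0,0]]
  ],
  "jaw": 66
}}

```text
time_s: 5.5
position: [0.4845, 0.2449, 0.1439]
tool_rot: [[-0.952, 0.306, 0.006], [0.306, 0.952, 0.002], [-0.006, 0.004, -1.0]]
ft_force: [1.5, 0.9, 0.5]
grip_width: 0.0659
gripper_force: 0.0
```

```bash
python3 g.py .4808 -.0324 .14 72.2 .4808 -.0324 .03 72.2
```

```text
now [0.4845 0.2449 0.1439] yyaw 72.2 t 5.5 w 0.06591921010282961
[-0.2707 -0.884   0.0113] [ 0.0045  0.0071 -0.    ]
[-0.2686 -0.8853  0.378 ] [ 0.0045  0.0071 -0.    ]
```

Request:
{"method": "step_arm", "body": {
  "targets": [
    [[-0.27,-0.885,0],[0,0,0]],
    [[-0.27,-0.885,0],[0,0,0]],
    [[-0.27,-0.885,0],[0,0,0]],
    [[-0.27,-0.885,0],[0,0,0]],
    [[-0.27,-0.885,0],[0,0,0]],
    [[-0.27,-0.885,0],[0,0,0]],
    [[-0.27,-0.885,0],[0,0,0]],
    [[-0.27,-0.885,0.05],[0,0,0]],
    [[-0.27,-0.885,0.05],[0,0,0]],
    [[-0.27,-0.885,0.05],[0,0,0]]
  ],
  "jaw": 45
}}

```text
time_s: 6.33
position: [0.4786, -0.0329, 0.1239]
tool_rot: [[-0.952, 0.306, -0.002], [0.306, 0.952, 0.001], [0.002, 0.0, -1.0]]
ft_force: [0.4, 0.8, 0.4]
grip_width: 0.045
gripper_force: 0.0
```

```bash
python3 g.py .4808 -.0324 .03 72.2
python3 - <<'E'
from h import *
d=get_image("top");P=cloud(d)
z0=.0013
m=(np.hypot(P[...,0]-.484,P[...,1]-.2448)<.04)&(P[...,2]>.024)
q=P[m];print(m.sum(),((q.max(0)+q.min(0))/2).round(4),(q.max(0)-q.min(0)).round(4),np.percentile(q[:,2],[50,90,98]))
save("nut1",cv2.resize(d["img"][165:265,180:330],None,fx=4,fy=4,interpolation=2))
E
```

```text
now [ 0.4786 -0.0329  0.1239] yyaw 72.17 t 6.3333 w 0.044955333731147795
[-0.0071  0.0039  0.3129] [ 0.0001 -0.0024 -0.0007]
109 [0.4825 0.2491 0.0325] [0.0476 0.062  0.0164] [0.0337716  0.03722145 0.03908758]
```

View pics/nut1.png

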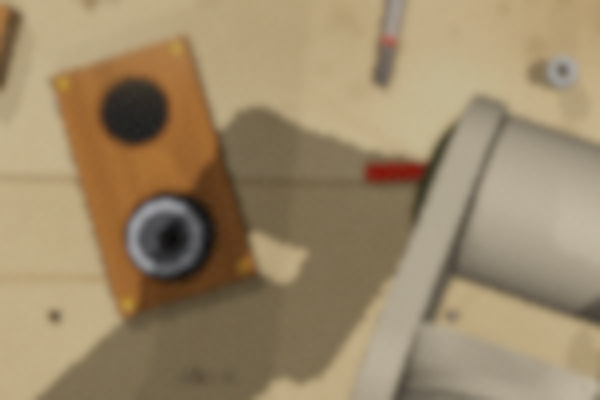

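The nut sits flat in the larger well, rim centred near (168,236) in the crop, inside the dark floor. Next is the surfacing cutter.

Request:
{"method": "step_arm", "body": {
  "targets": [
    [[-0.007,0.004,0.08],[0,0,0]],
    [[-0.007,0.004,0.18],[0,0,0]],
    [[-0.007,0.004,0.26],[0,0,0]],
    [[-0.007,0.004,0.3],[0,0,0]],
    [[-0.007,0.004,0.313],[0,0,0]],
    [[-0.007,0.004,0.313],[0,0,0]]
  ]
}}

```text
time_s: 6.88
position: [0.4814, -0.0318, 0.0302]
tool_rot: [[-0.953, 0.304, -0.001], [0.304, 0.953, 0.0], [0.001, 0.0, -1.0]]
ft_force: [0.4, -0.5, -0.0]
grip_width: 0.045
gripper_force: 0.0
```

Request:
{"method": "step_arm", "body": {
  "targets": [
    [[0,0,0],[0,0,0]],
    [[0,0,0],[0,0,0]],
    [[0,0,0],[0,0,0]],
    [[0,0,0],[0,0,0]],
    [[0,0,0],[0,0,0]],
    [[0,0,0],[0,0,0]],
    [[0,0,0],[0,0,0]]
  ],
  "jaw": 5,
  "grip_force": 60
}}

```text
time_s: 7.47
position: [0.482, -0.0327, 0.0315]
tool_rot: [[-0.952, 0.306, 0.002], [0.306, 0.952, -0.001], [-0.002, 0.0, -1.0]]
ft_force: [-0.4, 0.9, 7.3]
grip_width: 0.0143
gripper_force: 58.4
```

Request:
{"method": "step_arm", "body": {
  "targets": [
    [[0,0,-0.08],[0,0,0]],
    [[0,0,-0.18],[0,0,0]],
    [[0,0,-0.28],[0,0,0]],
    [[0,0,-0.35],[0,0,0]],
    [[0,0,-0.38],[0,0,0]],
    [[0,0,-0.38],[0,0,0]]
  ]
}}

```text
time_s: 7.97
position: [0.482, -0.0328, 0.1461]
tool_rot: [[-0.952, 0.306, 0.004], [0.306, 0.952, -0.001], [-0.004, -0.0, -1.0]]
ft_force: [0.7, -0.0, -2.5]
grip_width: 0.0144
gripper_force: 58.5
```

```bash
python3 g.py .5722 .2742 .14 72.2 .5722 .2742 .041 72.2
cat > held.py <<'E'
from h import *
s=env.observe();p=s["position"];R=np.array(s["tool_rot"])
d=get_image("scene");P=cloud(d)+[.003,0,0];q=(P-p)@R
m=(np.abs(q[...,0])<.04)&(np.abs(q[...,1])<.05)&(q[...,2]>.003)&(q[...,2]<.06)
v=q[m];print(m.sum(),np.percentile(v,[2,98],axis=0).round(4),v.min(0).round(4),v.max(0).round(4))
E
python3 held.py
```

```text
now [ 0.482  -0.0328  0.1461] yyaw 72.19 t 7.9667 w 0.014440054914565242
[0.0268 1.0661 0.0201] [-0.      0.0051 -0.0001]
[0.0281 1.0661 0.3501] [-0.      0.0051 -0.0001]
170 [[-0.0144 -0.0172  0.0084]
 [ 0.0195  0.0104  0.0278]] [-0.0152 -0.0188  0.0053] [0.0203 0.0154 0.03  ]
```

Request:
{"method": "step_arm", "body": {
  "targets": [
    [[0.01,0.5,0],[0,0,0]],
    [[0.01,0.5,0],[0,0,0]],
    [[0.01,0.5,0],[0,0,0]],
    [[0.02,0.99,0],[0,0,0]],
    [[0.02,0.99,0],[0,0,0]],
    [[0.02,0.99,0],[0,0,0]],
    [[0.022,0.99,0],[0,0,0]],
    [[0.022,0.99,0],[0,0,0]],
    [[0.022,0.99,0],[0,0,0]]
  ]
}}

```text
time_s: 8.77
position: [0.5652, 0.2543, 0.1415]
tool_rot: [[-0.953, 0.303, -0.004], [0.303, 0.953, -0.001], [0.003, -0.002, -1.0]]
ft_force: [-1.4, -1.0, -2.4]
grip_width: 0.0142
gripper_force: 59.0
```

```bash
python3 g.py .5735 .2742 .048 72.2
```

```text
now [0.5652 0.2543 0.1415] yyaw 72.39 t 8.7667 w 0.014205911781790379
[-0.0074  0.0723  0.3114] [-0.0023 -0.0042  0.0041]
```

Request:
{"method": "step_arm", "body": {
  "targets": [
    [[-0.007,0.072,0.05],[0,0,0]],
    [[-0.007,0.072,0.15],[0,0,0]],
    [[-0.007,0.072,0.25],[0,0,0]],
    [[-0.007,0.072,0.3],[0,0,0]],
    [[-0.007,0.072,0.315],[0,0,0]],
    [[-0.007,0.072,0.325],[0,0,0]],
    [[-0.007,0.072,0.335],[0,0,0]],
    [[-0.007,0.072,0.338],[0,0,0]],
    [[-0.007,0.072,0.338],[0,0,0]]
  ]
}}

```text
time_s: 9.52
position: [0.5749, 0.2719, 0.0437]
tool_rot: [[-0.952, 0.306, 0.001], [0.306, 0.952, 0.0], [-0.001, 0.001, -1.0]]
ft_force: [1.2, -1.0, -2.0]
grip_width: 0.0145
gripper_force: 59.3
```

Request:
{"method": "step_arm", "body": {
  "targets": [
    [[0,0,0.005],[0,0,0]],
    [[0,0,0.01],[0,0,0]],
    [[0,0,0.01],[0,0,0]],
    [[0,0,0.01],[0,0,0]]
  ]
}}

```text
time_s: 9.85
position: [0.575, 0.2722, 0.0416]
tool_rot: [[-0.952, 0.306, 0.002], [0.306, 0.952, 0.0], [-0.002, 0.001, -1.0]]
ft_force: [-2.4, -1.4, 6.8]
grip_width: 0.0145
gripper_force: 60.3
```

Contact came at the expected height, so I'm releasing.

Request:
{"method": "step_arm", "body": {
  "targets": [
    [[0,0,0],[0,0,0]],
    [[0,0,0],[0,0,0]],
    [[0,0,0],[0,0,0]],
    [[0,0,0],[0,0,0]],
    [[0,0,0],[0,0,0]],
    [[0,0,-0.1],[0,0,0]],
    [[0,0,-0.2],[0,0,0]],
    [[0,0,-0.3],[0,0,0]],
    [[0,0,-0.4],[0,0,0]],
    [[0,0,-0.4],[0,0,0]]
  ],
  "jaw": 40
}}

```text
time_s: 10.68
position: [0.5767, 0.2728, 0.1664]
tool_rot: [[-0.952, 0.306, 0.01], [0.306, 0.952, 0.003], [-0.009, 0.006, -1.0]]
ft_force: [-0.0, -0.1, 0.6]
grip_width: 0.0397
gripper_force: 0.0
```

```bash
python3 g.py  .590 0.01 .16 72.2  .5983 -.1865 .12 72.2
```

```text
now [0.5767 0.2728 0.1664] yyaw 72.2 t 10.6833 w 0.03965551535135804
[-0.3099 -0.8206  0.0193] [0.0074 0.0116 0.0001]
[-0.5352 -1.4366  0.1511] [0.0074 0.0116 0.0001]
```

Request:
{"method": "step_arm", "body": {
  "targets": [
    [[-0.31,-0.82,0.02],[0,0,0]],
    [[-0.31,-0.82,0.02],[0,0,0]],
    [[-0.31,-0.82,0.02],[0,0,0]],
    [[-0.31,-0.82,0.02],[0,0,0]],
    [[-0.31,-0.82,0.02],[0,0,0]],
    [[-0.31,-0.82,0.02],[0,0,0]],
    [[-0.31,-0.82,0.02],[0,0,0]]
  ],
  "jaw": 55
}}

```text
time_s: 11.27
position: [0.5879, 0.0044, 0.1534]
tool_rot: [[-0.951, 0.31, -0.0], [0.31, 0.951, -0.001], [0.0, -0.001, -1.0]]
ft_force: [0.3, -0.4, -0.0]
grip_width: 0.0548
gripper_force: 0.0
```

Request:
{"method": "step_arm", "body": {
  "targets": [
    [[-0.226,-0.616,0.13],[0,0,0]],
    [[-0.226,-0.616,0.13],[0,0,0]],
    [[-0.226,-0.616,0.13],[0,0,0]],
    [[-0.226,-0.616,0.13],[0,0,0]],
    [[-0.226,-0.616,0.13],[0,0,0]],
    [[-0.226,-0.616,0.13],[0,0,0]],
    [[-0.226,-0.616,0.13],[0,0,0]],
    [[-0.226,-0.616,0.13],[0,0,0]]
  ]
}}

```text
time_s: 11.93
position: [0.5959, -0.1865, 0.1147]
tool_rot: [[-0.952, 0.306, -0.0], [0.306, 0.952, 0.001], [0.001, 0.0, -1.0]]
ft_force: [0.2, 1.1, -0.6]
grip_width: 0.0554
gripper_force: 0.0
```

```bash
python3 g.py  .5983 -.1865 .02 72.2
python3 - <<'E'
from h import *
for n in("top","scene"):
  d=get_image(n);P=cloud(d)+([.003,0,0] if n=="scene" else [0,0,0])
  for nm,c,z in(("nut",(.484,.2448),.026),("cut",(.573,.274),.02)):
    m=(np.hypot(P[...,0]-c[0],P[...,1]-c[1])<.035)&(P[...,2]>z)
    q=P[m];print(n,nm,m.sum(),((q.max(0)+q.min(0))/2).round(4),(q.max(0)-q.min(0)).round(4),q[:,2].max().round(4))
save("two",np.hstack([cv2.resize(d["img"][100:170,225:315],(500,389),interpolation=2)]))
E
```

```text
now [ 0.5959 -0.1865  0.1147] yyaw 72.2 t 11.9333 w 0.05540609396672001
[-0.0078  0.0023  0.3156] [ 0.0006 -0.0006  0.    ]
top nut 103 [0.4826 0.2425 0.0342] [0.0476 0.0474 0.0149] 0.0417
top cut 148 [0.5719 0.2742 0.0485] [0.0632 0.0652 0.0567] 0.0768
scene nut 135 [0.4809 0.2455 0.0321] [0.0483 0.0548 0.0116] 0.038
scene cut 154 [0.5735 0.2733 0.0476] [0.0367 0.0351 0.0543] 0.0747
```

View pics/two.png

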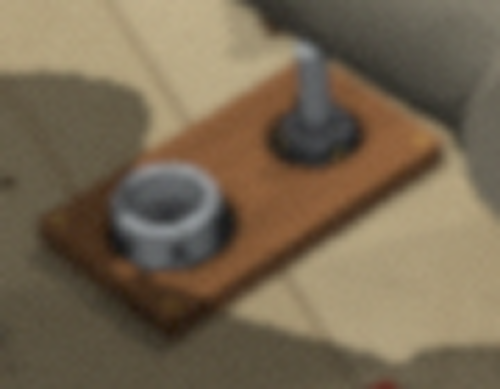

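The nut and surfacing cutter both stand squarely in their wells (nut at about (170,215), cutter at about (315,110) in the crop). Next is the large collet.

Request:
{"method": "step_arm", "body": {
  "targets": [
    [[-0.008,0.002,0.08],[0,0,0]],
    [[-0.008,0.002,0.18],[0,0,0]],
    [[-0.008,0.002,0.26],[0,0,0]],
    [[-0.008,0.002,0.3],[0,0,0]],
    [[-0.008,0.002,0.315],[0,0,0]],
    [[-0.008,0.002,0.315],[0,0,0]]
  ]
}}

```text
time_s: 12.53
position: [0.5985, -0.1867, 0.0203]
tool_rot: [[-0.952, 0.305, -0.001], [0.305, 0.952, 0.0], [0.001, 0.0, -1.0]]
ft_force: [0.2, 0.6, 0.2]
grip_width: 0.0549
gripper_force: 0.0
```

Request:
{"method": "step_arm", "body": {
  "targets": [
    [[0,0,0],[0,0,0]],
    [[0,0,0],[0,0,0]],
    [[0,0,0],[0,0,0]],
    [[0,0,0],[0,0,0]],
    [[0,0,0],[0,0,0]],
    [[0,0,0],[0,0,0]],
    [[0,0,0],[0,0,0]]
  ],
  "jaw": 15,
  "grip_force": 50
}}

```text
time_s: 13.12
position: [0.5992, -0.1875, 0.0224]
tool_rot: [[-0.952, 0.306, 0.003], [0.306, 0.952, -0.001], [-0.003, -0.0, -1.0]]
ft_force: [-1.1, 1.7, 5.6]
grip_width: 0.0275
gripper_force: 49.5
```

Request:
{"method": "step_arm", "body": {
  "targets": [
    [[0,0,-0.08],[0,0,0]],
    [[0,0,-0.18],[0,0,0]],
    [[0,0,-0.28],[0,0,0]],
    [[0,0,-0.38],[0,0,0]],
    [[0,0,-0.44],[0,0,0]],
    [[0,0,-0.46],[0,0,0]],
    [[0,0,-0.46],[0,0,0]],
    [[0,0,-0.46],[0,0,0]]
  ]
}}

```text
time_s: 13.78
position: [0.5979, -0.1872, 0.1575]
tool_rot: [[-0.952, 0.306, -0.001], [0.306, 0.952, 0.001], [0.001, 0.0, -1.0]]
ft_force: [0.2, 0.6, -1.7]
grip_width: 0.0275
gripper_force: 49.9
```

```bash
python3 held.py; python3 g.py .533 .03 .16 72.2 .4822 .2443 .16 72.2
```

```text
67 [[-0.0091 -0.0149  0.0043]
 [ 0.0186  0.0047  0.0174]] [-0.0101 -0.0153  0.004 ] [0.0189 0.0086 0.0238]
now [ 0.5977 -0.1871  0.1569] yyaw 72.19 t 13.8333 w 0.02748536356059632
[ 0.4268  0.623  -0.009 ] [ 0.0006 -0.0033 -0.0003]
[ 0.8066  1.2513 -0.0077] [ 0.0006 -0.0033 -0.0003]
```

Request:
{"method": "step_arm", "body": {
  "targets": [
    [[0.42,0.63,0],[0,0,0]],
    [[0.42,0.63,0],[0,0,0]],
    [[0.42,0.63,0],[0,0,0]],
    [[0.42,0.63,0],[0,0,0]],
    [[0.42,0.63,0],[0,0,0]],
    [[0.42,0.63,0],[0,0,0]],
    [[0.42,0.63,0],[0,0,0]],
    [[0.42,0.63,0],[0,0,0]]
  ]
}}

```text
time_s: 14.5
position: [0.5356, 0.0319, 0.1573]
tool_rot: [[-0.953, 0.304, -0.002], [0.304, 0.953, 0.0], [0.002, -0.001, -1.0]]
ft_force: [0.1, -0.6, -1.4]
grip_width: 0.0276
gripper_force: 49.9
```

Request:
{"method": "step_arm", "body": {
  "targets": [
    [[0.382,0.622,0],[0,0,0]],
    [[0.382,0.622,0],[0,0,0]],
    [[0.382,0.622,0],[0,0,0]],
    [[0.382,0.622,0],[0,0,0]],
    [[0.382,0.622,0],[0,0,0]],
    [[0.382,0.622,0.1],[0,0,0]],
    [[0.382,0.622,0.2],[0,0,0]],
    [[0.382,0.622,0.2],[0,0,0]],
    [[0.382,0.622,0.2],[0,0,0]]
  ]
}}

```text
time_s: 15.25
position: [0.4842, 0.2427, 0.0973]
tool_rot: [[-0.952, 0.307, -0.004], [0.307, 0.952, -0.001], [0.003, -0.002, -1.0]]
ft_force: [-0.7, 0.5, -1.3]
grip_width: 0.0272
gripper_force: 50.0
```

```bash
python3 g.py .4836 .2444 .065 72.2 .4836 .2444 .038 72.2
```

```text
now [0.4842 0.2427 0.0973] yyaw 72.12 t 15.25 w 0.027160366255889003
[0.0034 0.0049 0.1077] [-0.0028 -0.0039 -0.0017]
[0.0031 0.0051 0.1977] [-0.0028 -0.0039 -0.0017]
```

Request:
{"method": "step_arm", "body": {
  "targets": [
    [[0.002,0.005,0.06],[0,0,0]],
    [[0.002,0.005,0.1],[0,0,0]],
    [[0.002,0.005,0.11],[0,0,0]],
    [[0.002,0.005,0.11],[0,0,0]],
    [[0.002,0.005,0.11],[0,0,0]]
  ]
}}

```text
time_s: 15.67
position: [0.4851, 0.245, 0.0668]
tool_rot: [[-0.952, 0.307, 0.002], [0.307, 0.952, 0.0], [-0.002, 0.001, -1.0]]
ft_force: [-0.2, 0.1, -0.3]
grip_width: 0.0273
gripper_force: 50.0
```

```bash
python3 g.py .4836 .2444 .038 72.2
python3 - <<'E'
from h import *
d=get_image("scene");P=env.observe()["position"]
u,v=cv2.projectPoints(np.array(P)[None],d["rvec"],d["tvec"],d["intrinsics"],np.array(d["D"],float))[0].ravel().astype(int)
save("ins",cv2.resize(d["img"][v-25:v+40,u-40:u+40],None,fx=7,fy=7,interpolation=2))
E
```

```text
now [0.4851 0.245  0.0668] yyaw 72.13 t 15.6667 w 0.027284692809320225
[ 0.0044 -0.0035  0.0959] [ 0.0013  0.0022 -0.0016]
```

View pics/ins.png

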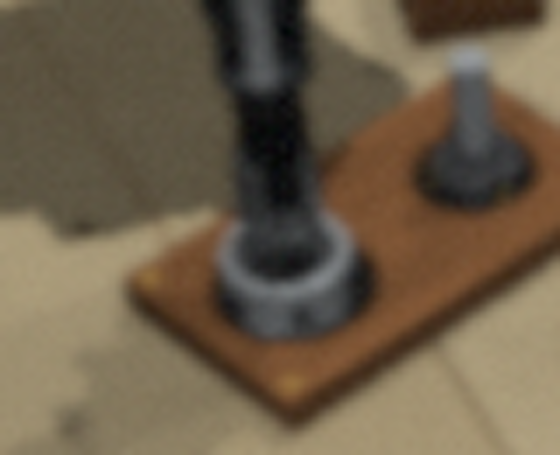

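The collet hangs centred over the nut bore to within about 2 mm (collet (278,225), nut rim centre (290,253) in the crop). I'm lowering it gently.

Request:
{"method": "step_arm", "body": {
  "targets": [
    [[0,-0.004,0.02],[0,0,0]],
    [[0,-0.004,0.04],[0,0,0]],
    [[0,-0.004,0.055],[0,0,0]],
    [[0,-0.004,0.07],[0,0,0]],
    [[0,-0.004,0.08],[0,0,0]],
    [[0,-0.004,0.085],[0,0,0]],
    [[0,-0.004,0.085],[0,0,0]]
  ]
}}

```text
time_s: 16.3
position: [0.4835, 0.2443, 0.0395]
tool_rot: [[-0.952, 0.306, -0.001], [0.306, 0.952, -0.0], [0.001, -0.0, -1.0]]
ft_force: [-1.0, -0.5, -1.6]
grip_width: 0.0273
gripper_force: 50.0
```

Request:
{"method": "step_arm", "body": {
  "targets": [
    [[0,0,0.004],[0,0,0]],
    [[0,0,0.008],[0,0,0]],
    [[0,0,0.008],[0,0,0]],
    [[0,0,0.008],[0,0,0]]
  ]
}}

```text
time_s: 16.63
position: [0.4839, 0.2443, 0.0384]
tool_rot: [[-0.952, 0.306, 0.001], [0.306, 0.952, 0.0], [-0.001, 0.001, -1.0]]
ft_force: [-1.8, -0.4, 5.2]
grip_width: 0.0275
gripper_force: 50.9
```

Contact came at ledge height (0.0384 − 0.0224 = 0.016 m), so I'm releasing and going on to the small collet.

Request:
{"method": "step_arm", "body": {
  "targets": [
    [[0,0,0],[0,0,0]],
    [[0,0,0],[0,0,0]],
    [[0,0,0],[0,0,0]],
    [[0,0,0],[0,0,0]],
    [[0,0,0],[0,0,0]],
    [[0,0,-0.1],[0,0,0]],
    [[0,0,-0.2],[0,0,0]],
    [[0,0,-0.3],[0,0,0]],
    [[0,0,-0.35],[0,0,0]],
    [[0,0,-0.35],[0,0,0]]
  ],
  "jaw": 45
}}

```text
time_s: 17.47
position: [0.4851, 0.2447, 0.146]
tool_rot: [[-0.952, 0.306, 0.007], [0.306, 0.952, 0.002], [-0.006, 0.004, -1.0]]
ft_force: [0.9, 0.4, -0.5]
grip_width: 0.0448
gripper_force: 0.0
```

```bash
python3 g.py  .6022 -.0305 .12 72.2
```

```text
now [0.4851 0.2447 0.146 ] yyaw 72.2 t 17.4667 w 0.04482547228236478
[-0.6516 -0.7544  0.0877] [0.0046 0.0073 0.    ]
```

Request:
{"method": "step_arm", "body": {
  "targets": [
    [[-0.652,-0.754,0],[0,0,0]],
    [[-0.652,-0.754,0],[0,0,0]],
    [[-0.652,-0.754,0],[0,0,0]],
    [[-0.652,-0.754,0],[0,0,0]],
    [[-0.652,-0.754,0],[0,0,0]],
    [[-0.652,-0.754,0.1],[0,0,0]],
    [[-0.652,-0.754,0.1],[0,0,0]],
    [[-0.652,-0.754,0.1],[0,0,0]],
    [[-0.652,-0.754,0.1],[0,0,0]],
    [[-0.652,-0.754,0.1],[0,0,0]]
  ]
}}

```text
time_s: 18.3
position: [0.6002, -0.0308, 0.1115]
tool_rot: [[-0.952, 0.307, -0.002], [0.307, 0.952, 0.001], [0.002, 0.0, -1.0]]
ft_force: [0.3, 0.4, 0.1]
grip_width: 0.0447
gripper_force: 0.0
```

```bash
python3 g.py  .602 -.0305 .015 72.2
python3 - <<'E'
from h import *
ims=[]
for n in("top","scene"):
  d=get_image(n);P=cloud(d)+([.003,0,0] if n=="scene" else [0,0,0])
  for nm,z,r in(("collet",.042,.02),):
    m=(np.hypot(P[...,0]-.484,P[...,1]-.2448)<r)&(P[...,2]>z)
    q=P[m];print(n,nm,m.sum(),((q.max(0)+q.min(0))/2).round(4),(q.max(0)-q.min(0)).round(4),np.percentile(q[:,2],[50,95,100]).round(4))
  u,v=cv2.projectPoints(np.array([[.52,.255,.03]]),d["rvec"],d["tvec"],d["intrinsics"],np.array(d["D"],float))[0].ravel().astype(int)
  ims.append(cv2.resize(d["img"][v-40:v+40,u-40:u+40],(400,400),interpolation=2))
save("col",np.hstack(ims))
E
```

```text
now [ 0.6002 -0.0308  0.1115] yyaw 72.13 t 18.3 w 0.0447087104658081
[-0.0061  0.0027  0.3216] [ 0.0003 -0.0028 -0.0015]
top collet 102 [0.4821 0.2429 0.0518] [0.0303 0.0289 0.0189] [0.0559 0.0602 0.0613]
scene collet 112 [0.4812 0.2452 0.0515] [0.0295 0.0301 0.0181] [0.0554 0.0593 0.0605]
```

View pics/col.png

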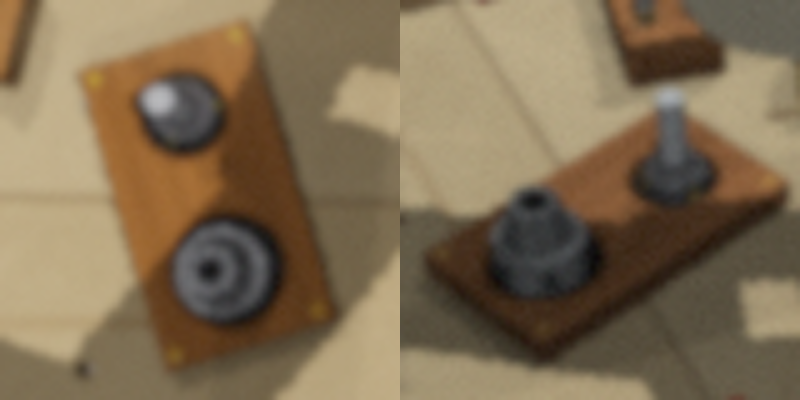

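The collet stands upright inside the nut with its top at about 56–58 mm, as it should be when seated, in both halves of the picture. Next is the small collet.

Request:
{"method": "step_arm", "body": {
  "targets": [
    [[-0.006,0.003,0.08],[0,0,0]],
    [[-0.006,0.003,0.18],[0,0,0]],
    [[-0.006,0.003,0.26],[0,0,0]],
    [[-0.006,0.003,0.3],[0,0,0]],
    [[-0.006,0.003,0.32],[0,0,0]],
    [[-0.006,0.003,0.32],[0,0,0]]
  ]
}}

```text
time_s: 18.9
position: [0.6022, -0.0293, 0.016]
tool_rot: [[-0.953, 0.304, -0.001], [0.304, 0.953, 0.0], [0.001, -0.0, -1.0]]
ft_force: [-0.6, 0.0, -0.5]
grip_width: 0.0448
gripper_force: 0.0
```

Request:
{"method": "step_arm", "body": {
  "targets": [
    [[0,0,0],[0,0,0]],
    [[0,0,0],[0,0,0]],
    [[0,0,0],[0,0,0]],
    [[0,0,0],[0,0,0]],
    [[0,0,0],[0,0,0]],
    [[0,0,0],[0,0,0]],
    [[0,0,0],[0,0,0]]
  ],
  "jaw": 10,
  "grip_force": 40
}}

```text
time_s: 19.48
position: [0.6035, -0.0304, 0.018]
tool_rot: [[-0.952, 0.306, 0.003], [0.306, 0.952, -0.0], [-0.003, 0.001, -1.0]]
ft_force: [-1.2, 1.2, 7.3]
grip_width: 0.0189
gripper_force: 39.3
```

Request:
{"method": "step_arm", "body": {
  "targets": [
    [[0,0,-0.08],[0,0,0]],
    [[0,0,-0.18],[0,0,0]],
    [[0,0,-0.28],[0,0,0]],
    [[0,0,-0.38],[0,0,0]],
    [[0,0,-0.46],[0,0,0]],
    [[0,0,-0.49],[0,0,0]],
    [[0,0,-0.49],[0,0,0]],
    [[0,0,-0.49],[0,0,0]]
  ]
}}

```text
time_s: 20.15
position: [0.6023, -0.0305, 0.1626]
tool_rot: [[-0.952, 0.306, -0.001], [0.306, 0.952, 0.0], [0.001, -0.0, -1.0]]
ft_force: [0.4, -0.5, -2.1]
grip_width: 0.019
gripper_force: 39.5
```

```bash
python3 held.py; python3 g.py .54 -.19 .16 72.2 .4664 -.3373 .16 72.2
```

```text
21 [[-0.0053 -0.0086  0.0049]
 [ 0.0095  0.0003  0.0176]] [-0.0055 -0.0088  0.0049] [0.01   0.0012 0.0181]
now [ 0.602  -0.0305  0.1618] yyaw 72.19 t 20.2 w 0.01892326275737987
[ 0.0341 -0.5694  0.0063] [-0.0003 -0.0035 -0.0002]
[ 0.1175 -1.1119  0.0067] [-0.0003 -0.0035 -0.0002]
```

Request:
{"method": "step_arm", "body": {
  "targets": [
    [[0.05,-0.57,0],[0,0,0]],
    [[0.05,-0.57,0],[0,0,0]],
    [[0.05,-0.57,0],[0,0,0]],
    [[0.05,-0.57,0],[0,0,0]],
    [[0.05,-0.57,0],[0,0,0]],
    [[0.05,-0.57,0],[0,0,0]],
    [[0.05,-0.57,0],[0,0,0]]
  ]
}}

```text
time_s: 20.78
position: [0.5358, -0.1884, 0.1622]
tool_rot: [[-0.952, 0.307, -0.002], [0.307, 0.952, 0.002], [0.002, 0.001, -1.0]]
ft_force: [-0.1, 0.6, -1.0]
grip_width: 0.0191
gripper_force: 39.6
```

Request:
{"method": "step_arm", "body": {
  "targets": [
    [[0.062,-0.541,0],[0,0,0]],
    [[0.062,-0.541,0],[0,0,0]],
    [[0.062,-0.541,0],[0,0,0]],
    [[0.062,-0.541,0],[0,0,0]],
    [[0.062,-0.541,0],[0,0,0]],
    [[0.062,-0.541,0.1],[0,0,0]],
    [[0.062,-0.541,0.2],[0,0,0]],
    [[0.062,-0.541,0.3],[0,0,0]],
    [[0.062,-0.541,0.3],[0,0,0]],
    [[0.062,-0.541,0.3],[0,0,0]]
  ]
}}

```text
time_s: 21.62
position: [0.4692, -0.3361, 0.0726]
tool_rot: [[-0.953, 0.304, -0.002], [0.304, 0.953, 0.003], [0.003, 0.002, -1.0]]
ft_force: [-0.8, -0.5, 0.6]
grip_width: 0.019
gripper_force: 39.6
```

```bash
python3 g.py .468 -.3373 .035 72.2
```

```text
now [ 0.4692 -0.3361  0.0726] yyaw 72.3 t 21.6167 w 0.01904734588263724
[ 0.0023 -0.0054  0.1255] [ 0.0023 -0.0037  0.0022]
```

Request:
{"method": "step_arm", "body": {
  "targets": [
    [[0.002,-0.005,0.05],[0,0,0]],
    [[0.002,-0.005,0.1],[0,0,0]],
    [[0.002,-0.005,0.12],[0,0,0]],
    [[0.002,-0.005,0.13],[0,0,0]],
    [[0.002,-0.005,0.14],[0,0,0]],
    [[0.002,-0.005,0.148],[0,0,0]],
    [[0.002,-0.005,0.154],[0,0,0]],
    [[0.002,-0.005,0.154],[0,0,0]],
    [[0.002,-0.005,0.154],[0,0,0]]
  ]
}}

```text
time_s: 22.37
position: [0.4681, -0.3391, 0.0281]
tool_rot: [[-0.952, 0.306, 0.001], [0.306, 0.952, -0.001], [-0.001, -0.001, -1.0]]
ft_force: [0.5, 0.5, 4.1]
grip_width: 0.0194
gripper_force: 40.1
```

It touched the floor at the expected height, so I'm releasing and lifting.

Request:
{"method": "step_arm", "body": {
  "targets": [
    [[0,0,0],[0,0,0]],
    [[0,0,0],[0,0,0]],
    [[0,0,0],[0,0,0]],
    [[0,0,0],[0,0,0]],
    [[0,0,0],[0,0,0]],
    [[0,0,-0.1],[0,0,0]],
    [[0,0,-0.2],[0,0,0]],
    [[0,0,-0.3],[0,0,0]],
    [[0,0,-0.4],[0,0,0]],
    [[0,0,-0.43],[0,0,0]]
  ],
  "jaw": 40
}}

```text
time_s: 23.2
position: [0.4688, -0.3399, 0.1609]
tool_rot: [[-0.952, 0.306, 0.005], [0.306, 0.952, -0.005], [-0.006, -0.003, -1.0]]
ft_force: [0.5, -0.5, 1.0]
grip_width: 0.0398
gripper_force: 0.0
```

```bash
python3 g.py .56 -.1 .16 83 .63 .0943 .11 83
```

```text
now [ 0.4688 -0.3399  0.1609] yyaw 72.2 t 23.2 w 0.03983578647879165
[-4.500e-02  8.544e-01  2.000e-04] [-0.0052  0.0073 -0.24  ]
[-0.0682  1.543   0.1646] [-0.0052  0.0073 -0.24  ]
```

Request:
{"method": "step_arm", "body": {
  "targets": [
    [[-0.045,0.85,-0.02],[0,0,-0.24]],
    [[-0.045,0.85,-0.02],[0,0,-0.24]],
    [[-0.045,0.85,-0.02],[0,0,-0.24]],
    [[-0.045,0.85,-0.02],[0,0,-0.24]],
    [[-0.045,0.85,-0.02],[0,0,-0.24]],
    [[-0.045,0.85,-0.02],[0,0,-0.24]],
    [[-0.045,0.85,-0.02],[0,0,-0.24]],
    [[-0.045,0.85,-0.02],[0,0,-0.24]],
    [[-0.045,0.85,-0.02],[0,0,-0.24]]
  ]
}}

```text
time_s: 23.95
position: [0.5584, -0.1004, 0.1619]
tool_rot: [[-0.993, 0.121, -0.001], [0.121, 0.993, -0.0], [0.001, -0.0, -1.0]]
ft_force: [0.2, -0.7, 1.5]
grip_width: 0.0403
gripper_force: 0.0
```

```bash
python3 g.py .63 .0943 .11 83
python3 - <<'E'
from h import *
ims=[]
for n in("top","scene"):
  d=get_image(n);P=cloud(d)+([.003,0,0] if n=="scene" else [0,0,0])
  m=(np.hypot(P[...,0]-.467,P[...,1]+.338)<.025)&(P[...,2]>.025)
  q=P[m]
  if len(q):print(n,m.sum(),((q.max(0)+q.min(0))/2).round(4),(q.max(0)-q.min(0)).round(4),np.percentile(q[:,2],[50,95,100]).round(4))
  u,v=cv2.projectPoints(np.array([[.52,-.345,.03]]),d["rvec"],d["tvec"],d["intrinsics"],np.array(d["D"],float))[0].ravel().astype(int)
  ims.append(cv2.resize(d["img"][v-50:v+50,u-75:u+50],(400,320),interpolation=2))
save("small",np.hstack(ims))
E
```

```text
now [ 0.5584 -0.1004  0.1619] yyaw 83.04 t 23.95 w 0.040278475543163925
[-0.1583  0.6732  0.1726] [-0.0003 -0.0009  0.0008]
top 48 [ 0.4684 -0.3392  0.0387] [0.0167 0.0165 0.0261] [0.0459 0.0504 0.0518]
scene 131 [ 0.4693 -0.3389  0.0379] [0.0204 0.0198 0.0256] [0.0441 0.0492 0.0507]
```

View pics/small.png

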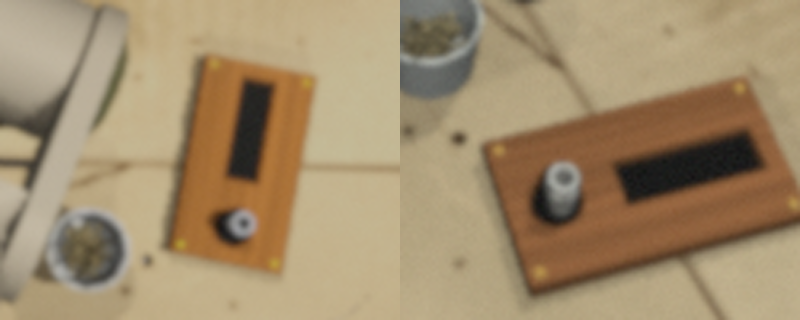

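The small collet stands upright in its well (top at (560,170) in the scene half) and the tub has not moved. Next is the straight cutter.

Request:
{"method": "step_arm", "body": {
  "targets": [
    [[-0.158,0.673,0.05],[0,0,0]],
    [[-0.158,0.673,0.1],[0,0,0]],
    [[-0.158,0.673,0.17],[0,0,0]],
    [[-0.158,0.673,0.17],[0,0,0]],
    [[-0.158,0.673,0.17],[0,0,0]],
    [[-0.158,0.673,0.3],[0,0,0]],
    [[-0.158,0.673,0.3],[0,0,0]],
    [[-0.158,0.673,0.35],[0,0,0]],
    [[-0.158,0.673,0.35],[0,0,0]],
    [[-0.158,0.673,0.35],[0,0,0]]
  ]
}}

```text
time_s: 24.88
position: [0.6304, 0.0925, 0.058]
tool_rot: [[-0.992, 0.124, -0.0], [0.124, 0.992, -0.0], [0.0, -0.0, -1.0]]
ft_force: [0.4, -0.0, 1.2]
grip_width: 0.0397
gripper_force: 0.0
```

```bash
python3 g.py .63 .0943 .005 83
```

```text
now [0.6304 0.0925 0.058 ] yyaw 82.87 t 24.8833 w 0.039716114735867614
[0.0019 0.0058 0.1768] [-0.0003 -0.0006 -0.003 ]
```

Request:
{"method": "step_arm", "body": {
  "targets": [
    [[0.002,0.004,0.06],[0,0,0]],
    [[0.002,0.004,0.12],[0,0,0]],
    [[0.002,0.004,0.155],[0,0,0]],
    [[0.002,0.004,0.17],[0,0,0]],
    [[0.002,0.004,0.176],[0,0,0]],
    [[0.002,0.004,0.178],[0,0,0]],
    [[0.002,0.004,0.178],[0,0,0]]
  ]
}}

```text
time_s: 25.47
position: [0.6304, 0.0954, 0.0049]
tool_rot: [[-0.993, 0.122, 0.002], [0.122, 0.993, -0.0], [-0.002, 0.0, -1.0]]
ft_force: [-0.2, 0.5, 0.2]
grip_width: 0.0397
gripper_force: 0.0
```

Request:
{"method": "step_arm", "body": {
  "targets": [
    [[0,0,0],[0,0,0]],
    [[0,0,0],[0,0,0]],
    [[0,0,0],[0,0,0]],
    [[0,0,0],[0,0,0]],
    [[0,0,0],[0,0,0]],
    [[0,0,0],[0,0,0]],
    [[0,0,0],[0,0,0]]
  ],
  "jaw": 4,
  "grip_force": 45
}}

```text
time_s: 26.05
position: [0.6302, 0.0956, 0.0047]
tool_rot: [[-0.993, 0.122, 0.001], [0.122, 0.993, -0.0], [-0.001, 0.0, -1.0]]
ft_force: [-1.3, 0.2, 5.1]
grip_width: 0.0099
gripper_force: 45.9
```

Request:
{"method": "step_arm", "body": {
  "targets": [
    [[0,0,-0.08],[0,0,0]],
    [[0,0,-0.18],[0,0,0]],
    [[0,0,-0.28],[0,0,0]],
    [[0,0,-0.38],[0,0,0]],
    [[0,0,-0.48],[0,0,0]],
    [[0,0,-0.51],[0,0,0]],
    [[0,0,-0.51],[0,0,0]],
    [[0,0,-0.51],[0,0,0]]
  ]
}}

```text
time_s: 26.72
position: [0.6294, 0.0957, 0.1558]
tool_rot: [[-0.993, 0.122, -0.001], [0.122, 0.993, 0.0], [0.001, -0.0, -1.0]]
ft_force: [0.5, 0.4, -1.2]
grip_width: 0.0099
gripper_force: 45.2
```

```bash
sed -i 's/q\[...,2\]>.003)/q[...,2]>-.016)/' held.py; python3 held.py; python3 g.py .59 -.13 .16 79.4 .5529 -.3535 .16 79.4
```

```text
150 [[-0.0356 -0.017  -0.0152]
 [ 0.0367  0.0088  0.0007]] [-0.0368 -0.0181 -0.0158] [0.0381 0.0099 0.002 ]
now [0.629  0.0956 0.1549] yyaw 82.99 t 26.7667 w 0.009874859156305918
[ 0.0375 -0.7624 -0.0167] [-0.0005 -0.0042  0.0799]
[ 0.0693 -1.5169 -0.0164] [-0.0005 -0.0042  0.0799]
```

Request:
{"method": "step_arm", "body": {
  "targets": [
    [[0.037,-0.762,-0.02],[0,0,0.08]],
    [[0.037,-0.762,-0.02],[0,0,0.08]],
    [[0.037,-0.762,-0.02],[0,0,0.08]],
    [[0.037,-0.762,-0.02],[0,0,0.08]],
    [[0.037,-0.762,-0.02],[0,0,0.08]],
    [[0.037,-0.762,-0.02],[0,0,0.08]],
    [[0.037,-0.762,-0.02],[0,0,0.08]],
    [[0.037,-0.762,-0.02],[0,0,0.08]]
  ]
}}

```text
time_s: 27.43
position: [0.5901, -0.1306, 0.1609]
tool_rot: [[-0.982, 0.186, -0.003], [0.186, 0.982, 0.002], [0.003, 0.001, -1.0]]
ft_force: [0.4, 0.2, -0.7]
grip_width: 0.01
gripper_force: 45.2
```

```bash
python3 g.py .5529 -.3535 .04 79.4
```

```text
now [ 0.5901 -0.1306  0.1609] yyaw 79.26 t 27.4333 w 0.01002260858834358
[-0.0178 -0.7535  0.4022] [ 0.0014 -0.0044 -0.003 ]
```

Request:
{"method": "step_arm", "body": {
  "targets": [
    [[-0.018,-0.753,0],[0,0,0]],
    [[-0.018,-0.753,0],[0,0,0]],
    [[-0.018,-0.753,0],[0,0,0]],
    [[-0.018,-0.753,0],[0,0,0]],
    [[-0.018,-0.753,0],[0,0,0]],
    [[-0.018,-0.753,0.12],[0,0,0]],
    [[-0.018,-0.753,0.24],[0,0,0]],
    [[-0.018,-0.753,0.36],[0,0,0]],
    [[-0.018,-0.753,0.4],[0,0,0]],
    [[-0.018,-0.753,0.4],[0,0,0]]
  ]
}}

```text
time_s: 28.27
position: [0.5538, -0.3504, 0.0389]
tool_rot: [[-0.983, 0.183, -0.006], [0.183, 0.983, 0.006], [0.007, 0.005, -1.0]]
ft_force: [0.7, 0.5, 0.8]
grip_width: 0.01
gripper_force: 45.2
```

```bash
python3 g.py .5529 -.3535 .019 79.4
python3 - <<'E'
from h import *
d=get_image("scene")
u,v=cv2.projectPoints(np.array([[.53,-.345,.03]]),d["rvec"],d["tvec"],d["intrinsics"],np.array(d["D"],float))[0].ravel().astype(int)
save("tr",cv2.resize(d["img"][v-50:v+50,u-70:u+70],(560,400),interpolation=2))
E
```

```text
now [ 0.5538 -0.3504  0.0389] yyaw 79.47 t 28.2667 w 0.010029671192206654
[ 0.0005 -0.011   0.0664] [ 0.0057 -0.0087  0.0016]
```

View pics/tr.png

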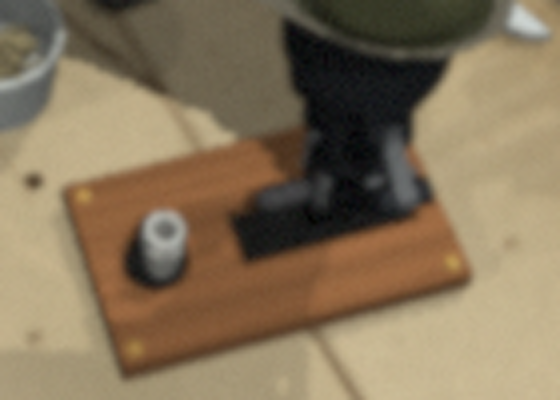

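The cutter hangs parallel to the trough, between about (255,195) and (410,205) in the crop, just above it. I'm lowering it until the tips almost reach the tray.

Request:
{"method": "step_arm", "body": {
  "targets": [
    [[0,-0.008,0.02],[0,0,0]],
    [[0,-0.008,0.04],[0,0,0]],
    [[0,-0.008,0.055],[0,0,0]],
    [[0,-0.008,0.064],[0,0,0]],
    [[0,-0.008,0.066],[0,0,0]],
    [[0,-0.008,0.066],[0,0,0]],
    [[0,-0.008,0.066],[0,0,0]]
  ]
}}

```text
time_s: 28.9
position: [0.5543, -0.3554, 0.0235]
tool_rot: [[-0.983, 0.184, 0.0], [0.184, 0.983, -0.0], [-0.0, -0.0, -1.0]]
ft_force: [0.1, -0.7, -1.0]
grip_width: 0.0101
gripper_force: 45.2
```

Request:
{"method": "step_arm", "body": {
  "targets": [
    [[0,0.005,0.005],[0,0,0]],
    [[0,0.005,0.01],[0,0,0]],
    [[0,0.005,0.014],[0,0,0]],
    [[0,0.005,0.014],[0,0,0]],
    [[0,0.005,0.014],[0,0,0]]
  ]
}}

```text
time_s: 29.32
position: [0.5545, -0.3538, 0.0188]
tool_rot: [[-0.983, 0.184, -0.0], [0.184, 0.983, 0.0], [0.0, 0.0, -1.0]]
ft_force: [1.0, 0.3, -1.4]
grip_width: 0.01
gripper_force: 45.2
```

Request:
{"method": "step_arm", "body": {
  "targets": [
    [[0,0,0.004],[0,0,0]],
    [[0,0,0.004],[0,0,0]],
    [[0,0,0.004],[0,0,0]]
  ]
}}

```text
time_s: 29.57
position: [0.5545, -0.3538, 0.0177]
tool_rot: [[-0.983, 0.184, -0.0], [0.184, 0.983, 0.0], [0.0, 0.0, -1.0]]
ft_force: [0.4, -0.6, -1.4]
grip_width: 0.0098
gripper_force: 45.2
```

Request:
{"method": "step_arm", "body": {
  "targets": [
    [[0,0,0],[0,0,0]],
    [[0,0,0],[0,0,0]],
    [[0,0,0],[0,0,0]],
    [[0,0,0],[0,0,0]],
    [[0,0,0],[0,0,0]],
    [[0,0,-0.08],[0,0,0]],
    [[0,0,-0.2],[0,0,0]],
    [[0,0,-0.3],[0,0,0]],
    [[0,0,-0.4],[0,0,0]],
    [[0,0,-0.45],[0,0,0]]
  ],
  "jaw": 30
}}

```text
time_s: 30.4
position: [0.5552, -0.3545, 0.157]
tool_rot: [[-0.983, 0.184, 0.004], [0.184, 0.983, -0.004], [-0.005, -0.003, -1.0]]
ft_force: [0.2, -0.2, 0.9]
grip_width: 0.0298
gripper_force: 0.0
```

```bash
python3 g.py .46 .0 .22 79.4
```

```text
now [ 0.5552 -0.3545  0.157 ] yyaw 79.4 t 30.4 w 0.02976300838241798
[ 0.5284  1.1023 -0.2158] [-0.0039  0.0061 -0.    ]
```

Request:
{"method": "step_arm", "body": {
  "targets": [
    [[0.2,0.9,-0.2],[0,0,0]],
    [[0.2,0.9,-0.2],[0,0,0]],
    [[0.2,0.9,-0.2],[0,0,0]],
    [[0.2,0.9,-0.2],[0,0,0]],
    [[0.2,0.9,-0.2],[0,0,0]],
    [[0.2,0.9,-0.2],[0,0,0]],
    [[0.2,0.9,-0.2],[0,0,0]],
    [[0.2,0.9,-0.2],[0,0,0]],
    [[0.2,0.9,-0.2],[0,0,0]],
    [[0.2,0.9,-0.2],[0,0,0]]
  ]
}}

```text
time_s: 31.23
position: [0.5452, -0.0778, 0.2126]
tool_rot: [[-0.983, 0.184, -0.0], [0.184, 0.983, -0.0], [-0.0, -0.0, -1.0]]
ft_force: [-0.9, -0.2, -0.9]
grip_width: 0.0302
gripper_force: 0.0
```

Run:
```python
from h import *
ims=[]
for n in("top","scene"):
  d=get_image(n);P=cloud(d)+([.003,0,0] if n=="scene" else [0,0,0])
  a=np.radians(-10.65);R=np.array([[np.cos(a),-np.sin(a)],[np.sin(a),np.cos(a)]])
  q=(P[...,:2]-[.5234,-.348])@R
  m=(abs(q[...,0]-.03)<.06)&(abs(q[...,1])<.03)&(P[...,2]>.0195)
  if m.any():
    w=q[m];print(n,m.sum(),w.min(0).round(4),w.max(0).round(4),np.percentile(P[m][:,2],[50,95,100]).round(4),cv2.minAreaRect(w.astype(np.float32)*1000))
  m=(np.hypot(P[...,0]-.4435,P[...,1]+.2047)<.05)&(P[...,2]>.05)
  w=P[m]
  if len(w):print("tub",((w.max(0)+w.min(0))/2).round(4))
  u,v=cv2.projectPoints(np.array([[.52,-.32,.03]]),d["rvec"],d["tvec"],d["intrinsics"],np.array(d["D"],float))[0].ravel().astype(int)
  ims.append(cv2.resize(d["img"][v-50:v+50,u-60:u+65],(400,320),interpolation=2))
save("fin",np.hstack(ims))
```

```text
top 178 [-0.0294 -0.03  ] [0.0892 0.0297] [0.0212 0.026  0.0292] ((30.063339233398438, -0.2441558837890625), (118.60479736328125, 59.25632858276367), 0.7436035871505737)
tub [ 0.443  -0.2059  0.0557]
scene 203 [-0.0254 -0.029 ] [0.0884 0.0293] [0.022  0.0248 0.0263] ((31.35556411743164, 0.6304397583007812), (58.29681396484375, 113.615478515625), 89.29800415039062)
tub [ 0.4431 -0.2023  0.0547]
```

View pics/fin.png

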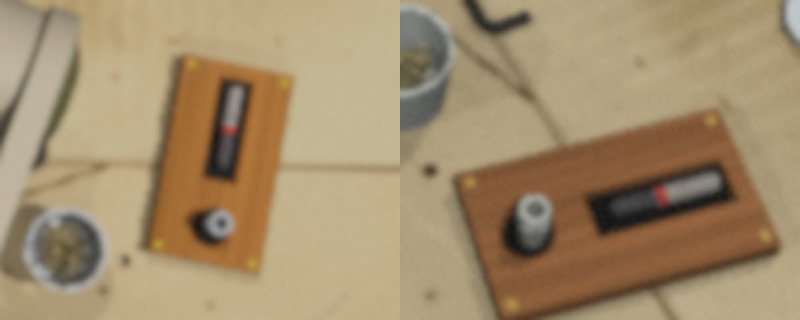

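The cutter lies flat within the trough (red band at about (660,193) in the scene half), its top at about 23 mm. The small collet stands in its well and the tub is where it started.

Request:
{"method": "step_arm", "body": {
  "targets": [
    [[0,0,0],[0,0,0]],
    [[0,0,0],[0,0,0]],
    [[0,0,0],[0,0,0]]
  ]
}}

```text
time_s: 31.58
position: [0.5452, -0.0781, 0.2125]
tool_rot: [[-0.983, 0.185, -0.0], [0.185, 0.983, 0.0], [0.0, -0.0, -1.0]]
ft_force: [-0.9, 0.0, 1.1]
grip_width: 0.0301
gripper_force: 0.0
```

```bash
python3 -c "
from h import *
print(close_job())"
```

```text
the job is handed in; nothing more can be done
None
```

I placed all five parts in their trays and handed the job in at 31.6 s; the camera checks showed each part seated and the tub within measurement error of its start, but the hand-in returned no verdict.

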